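Release a left-hand clamp, shift the slide carrier, clamp it again

TASK

Bring the microscope slide over the viewing window of the clamping stage. The clamp lever has a left-hand thread: turn it clockwise (seen from above), about one full turn, until the clamp bar stands clear of the slide carrier, then push the carrier by its tab along the guide rails until it meets the end stop. Finally turn the lever back anticlockwise until the clamp is tight again, let go, and leave the other things on the bench where they are.

Things in the scene. Friction and masses are not known exactly. Their poses are not given: they have to be found in the camera images.
- stage: Fixed clamping stage: grey metal base 278 x 124 x 10 mm, two guide rails along it (tops 22 mm above the bench, 63 mm apart inside) and a bridge across its middle. Origin: on the bench under the screw axis, the bridge's centre. x = along the rails, the way the carrier must go, x -130 to +148 mm; z up. x points left, between 34 degrees from straight ahead and 42 degrees from straight back.
- bridge_top (a point): Centre of the bridge's top, 52 mm above the bench (bolt heads to 55), on the vertical screw axis. The bridge is 120 mm across the rails, 26 mm along them.
- end_stop (a point): Middle of the face of the dark end stop between the rails, at stage x +138 mm, 17 mm above the bench; the stop is 63 mm wide, its top 24 mm above the bench. The carrier's front end meets it.
- clamp_lever (a joint): Angle of the lever about the screw axis, rad: 0 = tight, at its stop; grows CLOCKWISE from above, which loosens (left-hand thread), to a stop at 6.8. At 0 its arm points along the stage's +y. Starts at 0 to 0.4; stays where left; takes about 0.12 N m (3 N at mid-arm). Black hub 28 mm across, top 81 mm above the bench when tight; it rises 8 mm a turn.
- lever_ball (a point): Centre of the black ball, 19 mm, at the end of the lever's level round steel arm (11 mm thick), 70 mm from the screw axis. Arm and ball are centred 72 mm above the bench when tight, 80 mm after a turn. The arm can be pushed round from the side, e.g. 45 mm from the axis.
- clamp_bar (a joint): Height of the steel clamp bar (22 x 56 mm, under the bridge) over its tight position, m: 0 tight, 0.008 after one full turn of the lever. Its key, 8 mm wide, sits about 5 mm deep in a cross groove of the carrier and leaves it at about 0.005.
- carrier: Loose grey slide carrier, 206 x 60 x 10 mm, about 0.3 kg, on the stage's base (10 mm above the bench) between the rails. Origin: underside, under the front cross groove; axes as the stage's. Grooves 14 mm wide, 5 mm deep, at x 0 and -50 mm; front end at x +88, rear at -118. Starts with the front groove under the key (stage x 0); at the end stop the rear groove is (stage x +50 mm).
- carrier_tab (a point): Top centre of the black upright push tab near the carrier's rear end (carrier x -105 mm): 10 mm thick along the rails, 40 mm wide across, top 52 mm above the bench, standing 32 mm clear of the carrier. Push its rear face (the side of stage -x) toward stage +x.
- timer: White timer, 64 x 64 x 19 mm, bystander. Origin: centre of the underside.
- vial: Small brown vial, 23 mm across, 57 mm high, bystander. Origin: centre of the underside.
- slide_box: Green slide box, 65 x 85 x 30 mm, bystander. Origin: centre of the underside.
- petri_dish: Petri dish, 59 mm across, 15 mm high, bystander. Origin: centre of the underside.

How it is judged:
By the outcome, as a careful person would: the job done as asked, in the order asked, and still so for the second after the job is handed in, with the robot touching nothing.
It also fails if it takes over 72 s, if anything falls off the work surface, if the arm or the gripper's body presses on something with over 40 N, if the wrist force passes 120 N, or if a joint passes its speed limit or range.

ROBOT

A 7-joint arm with a two-finger parallel gripper is mounted at the origin on a cart in front of the work surface, level with it; the furniture and walls round the work are solid. World frame = base frame: x ahead of the robot, y to its left, z up, the work surface at z = 0. Lengths are in m, angles in rad, forces in N, time in s.
With the tool pointing down it reaches from about 0.425 to 1.025 m from the base axis. Payload 9.4 kg.
Tool frame: the origin (TCP) lies between the finger pads; the fingertips stand 11 mm ahead of it and the grasp point (between the pads) lies 8 mm behind it; z points along the fingers, y is the direction in which the jaws open and shut (so a half turn about z gives the same grasp; the last joint's range is limited). The gripper opens to 85 mm and grips with 20 to 120 N. Pads are 22 mm wide; open, the fingers measure 114 mm over their backs; the gripper's body (76 mm by 85 mm) begins 54 mm behind the grasp point. The pads swing forward as they close: fully open they stand 13 mm farther back than shut.
Start: joints at [1.261, 0.599, -0.003, 1.599, 0.002, 0.943, -0.08], TCP at [0.167, -0.705, 0.21] pointing down, gripper open.
Joint ranges: [-2.57, 2.57], [-0.35, 1.97], [-1.29, 1.29], [0.11, 2.56], [-1.05, 4.19], [0.11, 1.86], [-2.63, 2.63]. Speed limits (rad/s): [2.22, 2.22, 3.01, 3.01, 3.14, 3.14, 3.14].

INTERFACE

Orientations are given as [roll, pitch, yaw] about the fixed x, y, z axes, in that order (R = Rz(yaw) Ry(pitch) Rx(roll)).
In Python, from workcell import read_state, snapshot, calibration, sign_off gives the robot as it stands.
- The arm moves only by the shell command python3 -m crank 'ROWS' [FORCE]. ROWS is JSON, a list of rows, each a list of 3 entries, a list of its own where there are three numbers: the gripper's target within -1 to 1 (shut at 1, half-way at 0, fully open at -1), then the shift along the tool's x, y, z as a fraction of full scale, then the turn about the tool's z as a fraction of full scale. In form: [[jaw, [tx, ty, tz], roll], ...]. A call has 1 to 12 rows; each row shifts and turns the commanded pose from where the row before left it, along the tool's axes as they then stand; what a row does not reach is not made up. Full scale, the value 1, is 0.06 m for a shift and 4 degrees for a turn. A row lasts 1/8 s, in which the tool goes at most 62.5 mm and 10.7 degrees, less where a joint would pass 70% of its speed; a pose out of reach is approached as far as the arm can. A call with a number of a shift or a turn outside -1 to 1 is refused whole. A call with a gripper value outside its range is refused whole. The fingers move at their own pace and stop on an object; FORCE is the grip in N (left out, the last holds). Time passes only in rows, so rows that do not move let the fingers close. It gives the time, the measured TCP pose, the force and the opening at its end, in the units of the state.
- read_state(): the state, without advancing time (a new reading comes with each control period).
- snapshot(name): name is "scene" or "top" or "wrist"; returns the picture (400x640x3 uint8, red, green, blue); there is no depth.
- calibration(name): a dict with "fx", "fy", "cx", "cy" (pixels), "R" (3x3) and "t" (3): a world point X has camera coordinates R X + t; the wrist camera has in their place "tool_from_camera" (4x4, takes a point from camera to tool coordinates, whose origin is the TCP and whose axes are the flange's). Camera axes: x right, y down, z forward; pixel columns grow to the right and rows downward; lengths in m; the calibration is good to about 2 mm. The wrist camera is an equidistant fisheye: a pixel r from the principal point sees the ray r / f radians off the axis. A picture is of the moment at which its call begins: read the wrist's pose just before it. calibration takes no time and is no camera call.
- sign_off(): hands the job in, once; it reports no verdict.
The state is a dict: "clock": time; "joints": joint angles; "joint_velocities": joint speeds; "tau": joint torques, N m; "position": TCP position; "ee_rot": TCP orientation; "wrist_force": force on the tool from outside, world axes, zero at the start; "wrist_torque": the same for the moment, N m; "width": opening from 0.0 (shut) to 1.0 (fully open).
Only numpy, scipy, OpenCV 4.12 (cv2) and the standard library are available. Lean on these libraries where they do the work, as an engineer would, in place of code of your own. Each camera call takes 0.05 s, during which the arm holds its last target.

## Working session

There is one attempt and no reset: what is moved stays moved. The work goes in short steps, Python scripts to look and compute and a shell command to move; the robot and the scene stay as the last step left them, time stands still between calls to the robot, and variables do not carry over. Pictures are saved under pics/ and viewed, and the job is handed in when it is done.

```bash
ls; mkdir -p pics; python3 - <<'E'
from workcell import *
import cv2
s=read_state(); print({k:s[k] for k in('clock','position','ee_rot','width','wrist_force')})
for n in('scene','top'):
    im=snapshot(n); cv2.imwrite(f'pics/{n}0.png',im[:,:,::-1]); print(n,calibration(n))
print(calibration('wrist'))
E
```

```text
pics
{'clock': 0.0, 'position': array([ 0.16710252, -0.70493646,  0.20889964]), 'ee_rot': array([-3.13999235e+00,  1.85927212e-04,  2.32886427e-01]), 'width': 0.9989219500301557, 'wrist_force': array([0.31286736, 0.68075913, 0.36182145])}
scene {'fx': 452.8691349557537, 'fy': 452.8691349557537, 'cx': 315.44246420288954, 'cy': 198.96511464974242, 'R': array([[-0.75444201, -0.65619544, -0.0149932 ],
       [-0.43499053,  0.51696308, -0.73724651],
       [ 0.49152873, -0.54968783, -0.67545747]]), 't': array([0.43126364, 0.26250114, 1.25727083])}
top {'fx': 427.8233121802571, 'fy': 427.8233121802571, 'cx': 314.9691252867642, 'cy': 206.88719507565415, 'R': array([[ 0.00584269, -0.99988757, -0.01380995],
       [-0.98475644, -0.00335236, -0.17390665],
       [ 0.17384081,  0.01461551, -0.9846653 ]]), 't': array([0.05481851, 0.54217715, 1.04636843])}
{'fx': 309.70691628693146, 'fy': 309.70691628693146, 'cx': 319.5490308259265, 'cy': 196.14051198386426, 'tool_from_camera': array([[-1.32960650e-04, -9.60323385e-01, -2.78888830e-01,
         7.17044765e-02],
       [ 9.99999991e-01, -1.36688098e-04, -6.08081755e-06,
         8.22483996e-04],
       [-3.22812324e-05, -2.78888828e-01,  9.60323394e-01,
        -1.64425484e-01],
       [ 0.00000000e+00,  0.00000000e+00,  0.00000000e+00,
         1.00000000e+00]])}
```

View pics/scene0.png

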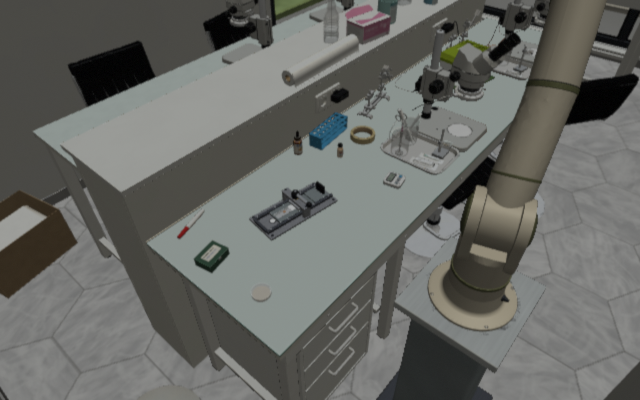

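View pics/top0.png

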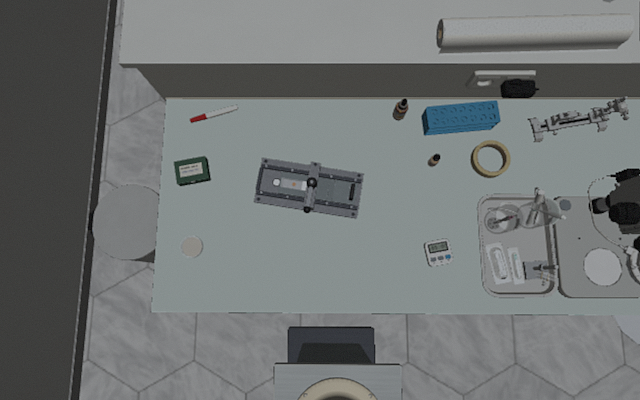

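```bash
python3 - <<'E'
import cv2
a=cv2.imread('pics/top0.png')[145:230,240:380]; cv2.imwrite('pics/topc.png',cv2.resize(a,None,fx=5.6,fy=5.6,interpolation=cv2.INTER_CUBIC))
a=cv2.imread('pics/scene0.png')[170:245,240:350]; cv2.imwrite('pics/scenec.png',cv2.resize(a,None,fx=7,fy=7,interpolation=cv2.INTER_CUBIC))
E
```

```text
(no output)
```

View pics/topc.png

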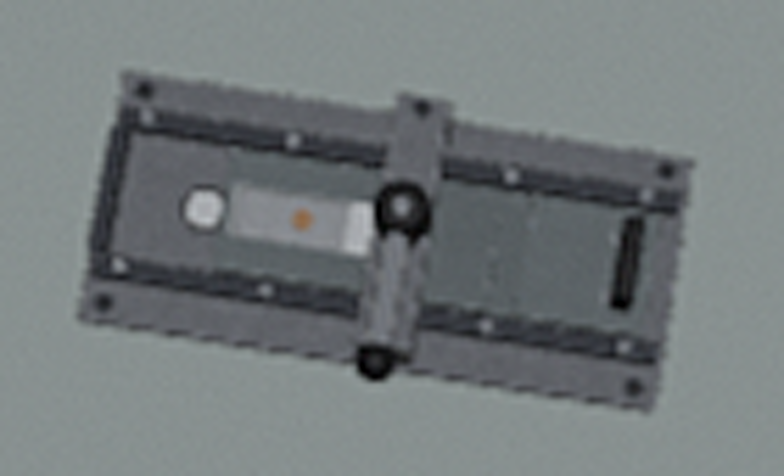

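View pics/scenec.png

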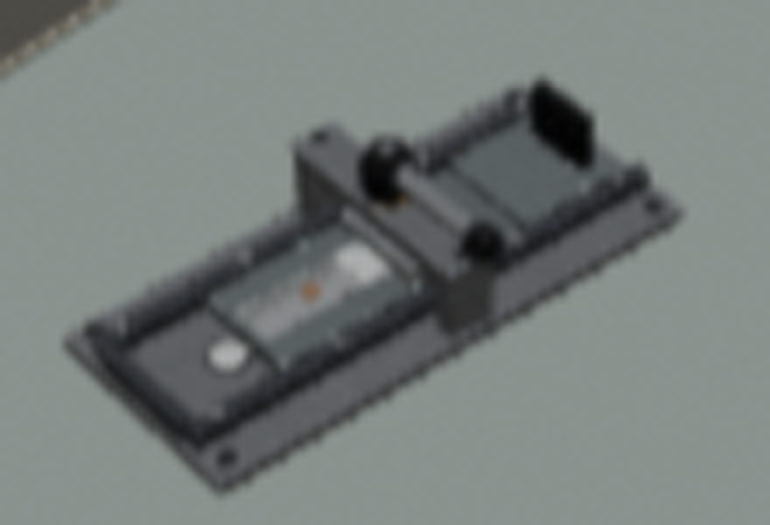

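```bash
cat > h.py <<'E'
import numpy as np
from workcell import *
def ray(n,u,v):
    c=calibration(n);R=np.array(c['R']);t=np.array(c['t'])
    d=R.T@np.array([(u-c['cx'])/c['fx'],(v-c['cy'])/c['fy'],1]);return -R.T@t,d
def pt(n,u,v,z):
    o,d=ray(n,u,v);return o+d*(z-o[2])/d[2]
def pc(x,y,z): return pt('top',240+(x+.5)/5.6-.5,145+(y+.5)/5.6-.5,z)
def ps(x,y,z): return pt('scene',240+(x+.5)/7-.5,170+(y+.5)/7-.5,z)
def proj(n,X):
    c=calibration(n);p=c['R']@np.array(X)+c['t'];return c['cx']+c['fx']*p[0]/p[2],c['cy']+c['fy']*p[1]/p[2]
E
python3 - <<'E'
from h import *
np.set_printoptions(precision=4,suppress=True)
C=[pc(*p,.010) for p in((125,72),(692,160),(655,410),(80,320))]
for c in C:print(c)
for i in range(4):
    d=C[i]-C[(i+1)%4];print(np.linalg.norm(d),np.degrees(np.arctan2(d[1],d[0])))
print('centre',sum(C)/4)
# fit pose
from scipy.optimize import least_squares
P=np.array([[148,-62],[-130,-62],[-130,62],[148,62]])/1000
def T(q,p):
    c,s=np.cos(q[2]),np.sin(q[2]);return np.array([q[0]+c*p[0]-s*p[1],q[1]+s*p[0]+c*p[1]])
r=least_squares(lambda q:np.concatenate([T(q,p)-c[:2] for p,c in zip(P,C)]),[.5,0,1.5])
print(r.x,np.degrees(r.x[2]),r.fun)
print('hub',pc(403,207,.081),ps(387,165,.081),'ball',pc(376,360,.072),ps(483,240,.072))
print('tab',pc(628,262,.052))
print('tab pred',T(r.x,(-.105,0)),'ball0',T(r.x,(0,.07)))
print('other',[pt('top',*p) for p in((310,182,.02),)])
E
```

```text
[0.6841 0.2024 0.01  ]
[ 0.6409 -0.0708  0.01  ]
[ 0.5198 -0.0517  0.01  ]
[0.562  0.2204 0.01  ]
0.27653211235391073 81.01275455855146
0.12254225276836025 -8.931707338563214
0.27541284705285846 -98.80759495068881
0.1234119724109974 171.58817445027293
centre [0.6017 0.0751 0.01  ]
[0.6003 0.0662 1.4162] 81.13999712924357 [ 0.0003  0.0005  0.0007 -0.0011 -0.0008 -0.001  -0.0002  0.0015]
hub [0.6005 0.0658 0.081 ] [0.5949 0.0722 0.081 ] ball [0.5325 0.0775 0.072 ] [0.5343 0.0744 0.072 ]
tab [ 0.5819 -0.0367  0.052 ]
tab pred [ 0.5841 -0.0376] ball0 [0.5311 0.077 ]
other [array([0.6138, 0.0713, 0.02  ])]
```

```bash
python3 -m crank '[[1,[0,0,-0.2],0.925],[1,[0,0,-0.2],0.925],[1,[0,0,-0.2],0.925],[1,[0,0,-0.2],0.925],[1,[0,0,-0.2],0.925],[1,[0,0,-0.2],0.925]]' 40; python3 -m crank '[[1,[0.27,-0.8,0],0],[1,[0.27,-0.8,0],0],[1,[0.27,-0.8,0],0],[1,[0.27,-0.8,0],0],[1,[0.27,-0.8,0],0],[1,[0.27,-0.8,0],0],[1,[0.27,-0.8,0],0],[1,[0.27,-0.8,0],0],[1,[0.27,-0.8,0],0],[1,[0.27,-0.8,0],0]]'
```

```text
clock: 0.85
position: [0.1672, -0.7051, 0.2816]
ee_rot: [-3.141, 0.0, -0.157]
wrist_force: [-0.1, -1.1, -0.5]
width: -0.002
clock: 2.1
position: [0.4017, -0.2545, 0.2817]
ee_rot: [3.142, 0.0, -0.155]
wrist_force: [1.3, -0.8, 0.3]
width: 0.004
```

```bash
python3 -m crank '[[1,[0.285,-0.88,0.3],0],[1,[0.285,-0.88,0.3],0],[1,[0.285,-0.88,0.3],0],[1,[0.285,-0.88,0.3],0],[1,[0.285,-0.88,0.3],0],[1,[0.285,-0.88,0.3],0],[1,[0,0,0],0]]'; python3 - <<'E'
from h import *
import cv2
im=snapshot('wrist'); cv2.imwrite('pics/w1.png',im[:,:,::-1])
E
```

```text
clock: 2.98
position: [0.552, 0.046, 0.172]
ee_rot: [-3.14, 0.002, -0.148]
wrist_force: [-0.6, -1.0, 0.7]
width: -0.0
```

View pics/w1.png

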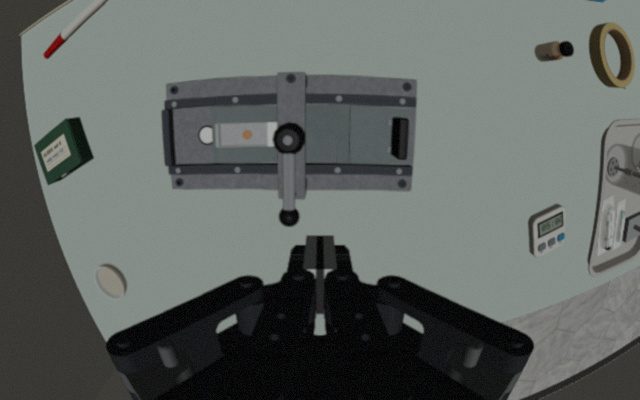

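```bash
cat >> h.py <<'E'
from scipy.spatial.transform import Rotation
def pw(u,v,z,s=None):
    s=s or read_state();c=calibration('wrist');M=c['tool_from_camera']
    x,y=(u-c['cx'])/c['fx'],(v-c['cy'])/c['fy'];r=np.hypot(x,y)
    d=np.array([x/r*np.sin(r),y/r*np.sin(r),np.cos(r)])
    R=Rotation.from_euler('xyz',s['ee_rot']).as_matrix()
    o=s['position']+R@M[:3,3];d=R@M[:3,:3]@d
    return o+d*(z-o[2])/d[2]
E
python3 - <<'E'
from h import *
np.set_printoptions(precision=4,suppress=True)
for n,u,v,z in(('hub',289,137,.081),('ball',289,216,.072),('tab',401,138,.052),('c1',167,84,.01),('c2',416,80,.01),('c3',411,191,.01),('c4',174,188,.01)):print(n,pw(u,v,z))
E
```

```text
hub [0.6028 0.0605 0.081 ]
ball [0.5316 0.074  0.072 ]
tab [ 0.585  -0.0398  0.052 ]
c1 [0.6838 0.1961 0.01  ]
c2 [ 0.6404 -0.075   0.01  ]
c3 [ 0.5186 -0.0565  0.01  ]
c4 [0.5638 0.2145 0.01  ]
```

```bash
python3 -m crank '[[1,[0,0.25,0.2],0],[1,[0,0,0.7],0],[1,[0,0,0.6],0],[1,[0,0,0.17],0],[1,[0,0,0],0]]'; python3 - <<'E'
from h import *
import cv2
im=snapshot('wrist'); cv2.imwrite('pics/w2.png',im[:,:,::-1])
E
```

```text
clock: 3.65
position: [0.5487, 0.0248, 0.0735]
ee_rot: [3.141, 0.001, -0.156]
wrist_force: [0.5, -0.5, 0.5]
width: -0.003
```

View pics/w2.png

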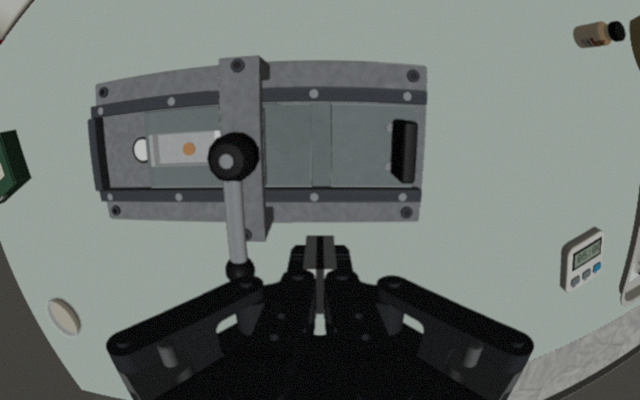

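```bash
python3 - <<'E'
from h import *
np.set_printoptions(precision=4,suppress=True)
print(read_state()['position'],read_state()['ee_rot'])
for n,u,v,z in(('hub',233,157,.081),('ball',239,269,.072),('tab',404,152,.052),('fingertip L',306,236,.0625),('fingertip R',335,236,.0625),):print(n,pw(u,v,z))
E
```

```text
[0.5493 0.0252 0.0742] [ 3.1414 -0.0005 -0.156 ]
hub [0.6034 0.0624 0.081 ]
ball [0.5332 0.0786 0.072 ]
tab [ 0.5868 -0.0343  0.052 ]
fingertip L [0.5457 0.0338 0.0625]
fingertip R [0.5429 0.0161 0.0625]
```

```bash
cat > plan.py <<'E'
from h import *
O=np.array([.602,.064]);Y=np.radians(81.1)
def st(p=None):
    p=read_state()['position'] if p is None else p
    e=np.array(p[:2])-O;return 1000*np.array([e@[np.cos(Y),np.sin(Y)],e@[-np.sin(Y),np.cos(Y)]])
def path(ths,r=44,sgn=1,hx=10,hy=11):
    out=[]
    for th in np.radians(ths):
        a=np.array([np.sin(th),np.cos(th)]);t=sgn*np.array([np.cos(th),-np.sin(th)])
        d=5.5+abs(t[0])*hx+abs(t[1])*hy
        out.append(r*a-d*t)
    return out
def rows(ths,start=None,**k):
    p=st() if start is None else np.array(start);print('at',p)
    for th,c in zip(ths,path(ths,**k)):
        d=c-p;print('%4d [%.2f,%.2f]  ->%s'%(th,-d[1]/60,-d[0]/60,np.round(c)));p=c
E
python3 -c "
from plan import *
rows(range(0,376,15))"
```

```text
at [-46.50052484  46.09193114]
   0 [0.03,-0.52]  ->[-16.  44.]
  15 [-0.05,-0.16]  ->[-6. 47.]
  30 [-0.01,-0.18]  ->[ 5. 48.]
  45 [0.04,-0.20]  ->[17. 46.]
  60 [0.10,-0.19]  ->[28. 39.]
  75 [0.16,-0.16]  ->[38. 29.]
  90 [0.22,-0.11]  ->[44. 17.]
 105 [0.16,-0.06]  ->[47.  7.]
 120 [0.19,-0.01]  ->[48. -5.]
 135 [0.20,0.04]  ->[ 46. -17.]
 150 [0.19,0.11]  ->[ 39. -28.]
 165 [0.16,0.17]  ->[ 29. -38.]
 180 [0.10,0.22]  ->[ 16. -44.]
 195 [0.05,0.16]  ->[  6. -47.]
 210 [0.01,0.18]  ->[ -5. -48.]
 225 [-0.04,0.20]  ->[-17. -46.]
 240 [-0.10,0.19]  ->[-28. -39.]
 255 [-0.16,0.16]  ->[-38. -29.]
 270 [-0.22,0.11]  ->[-44. -17.]
 285 [-0.16,0.06]  ->[-47.  -7.]
 300 [-0.19,0.01]  ->[-48.   5.]
 315 [-0.20,-0.04]  ->[-46.  17.]
 330 [-0.19,-0.11]  ->[-39.  28.]
 345 [-0.16,-0.17]  ->[-29.  38.]
 360 [-0.10,-0.22]  ->[-16.  44.]
 375 [-0.05,-0.16]  ->[-6. 47.]
```

```bash
python3 -m crank '[[1,[0.01,-0.25,0],0],[1,[0.02,-0.17,0],0],[1,[0,-0.1,0],0],[1,[-0.05,-0.16,0],0],[1,[-0.01,-0.18,0],0],[1,[0.04,-0.2,0],0],[1,[0,0,0],0]]'; python3 - <<'E'
from plan import *
import cv2
print(st())
im=snapshot('wrist'); cv2.imwrite('pics/w3.png',im[:,:,::-1])
E
```

```text
clock: 4.58
position: [0.56, 0.0905, 0.0735]
ee_rot: [-3.141, -0.0, -0.153]
wrist_force: [0.9, -0.4, -0.1]
width: 0.001
[19.65464741 45.63477526]
```

View pics/w3.png

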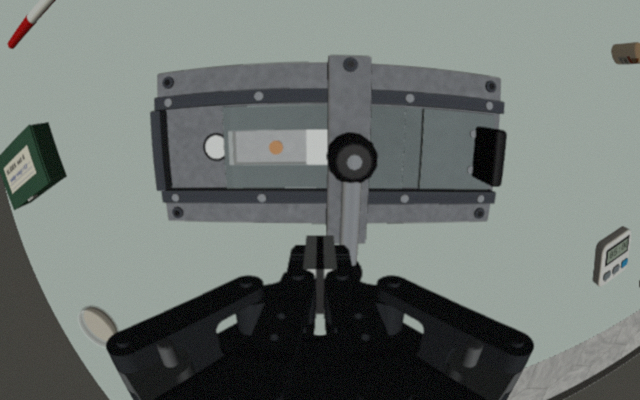

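```bash
python3 - <<'E'
from plan import *
import cv2
np.set_printoptions(precision=4,suppress=True)
for n,u,v,z in(('hub',353,158,.081),('ball',358,270,.072),('tab',489,157,.052)):
    p=pw(u,v,z);print(n,p,st(p))
c=calibration('wrist');M=np.linalg.inv(c['tool_from_camera'])
def pj(X):
    q=M@np.append(X,1);r=np.hypot(q[0],q[1]);th=np.arctan2(r,q[2]);return c['cx']+c['fx']*th*q[0]/r,c['cy']+c['fy']*th*q[1]/r
for z in(-.08,-.05,-.02,0,.011):print(z,[np.round(pj([x,y,z])) for x in(-.011,.011) for y in(-.0145,.0145)])
a=cv2.imread('pics/w3.png')[130:330,240:440]; cv2.imwrite('pics/w3c.png',cv2.resize(a,None,fx=3,fy=3,interpolation=cv2.INTER_CUBIC))
im=snapshot('scene'); cv2.imwrite('pics/s3.png',cv2.resize(im[160:260,230:370,::-1],None,fx=5.5,fy=5.5,interpolation=cv2.INTER_CUBIC))
E
```

```text
hub [0.6032 0.0649 0.081 ] [ 1.1254 -1.0489]
ball [0.5327 0.0693 0.072 ] [-5.4466 69.2841]
tab [ 0.587  -0.0305  0.052 ] [-95.6505   0.2249]
-0.08 [array([279., 348.]), array([358., 348.]), array([275., 302.]), array([362., 302.])]
-0.05 [array([286., 302.]), array([351., 303.]), array([284., 260.]), array([353., 260.])]
-0.02 [array([292., 270.]), array([346., 270.]), array([290., 232.]), array([347., 232.])]
0 [array([294., 253.]), array([343., 253.]), array([293., 219.]), array([344., 219.])]
0.011 [array([296., 245.]), array([342., 245.]), array([295., 212.]), array([343., 212.])]
```

View pics/w3c.png

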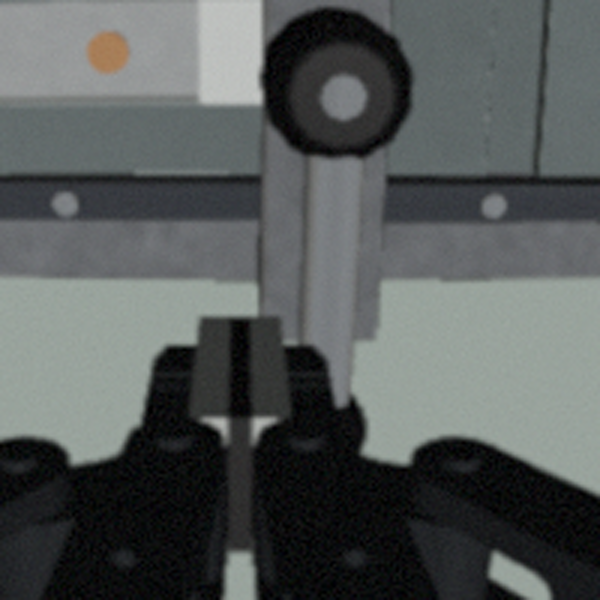

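View pics/s3.png

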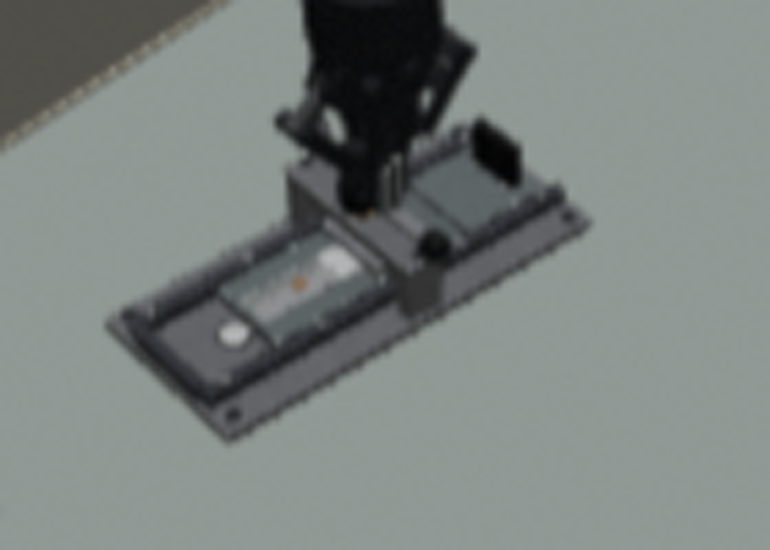

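```bash
python3 - <<'E'
from plan import *
s=read_state();print(s['position'],s['width'],s['joints'])
p=s['position']
for z in(-.02,0,.011,.03,.05):
    u,v=proj('scene',[p[0],p[1],p[2]-z]);print(z,(u-230)*5.5,(v-160)*5.5)
u,v=proj('scene',[.602,.064,.081]);print('hub',(u-230)*5.5,(v-160)*5.5)
E
```

```text
[0.55945685 0.08893415 0.07342949] -0.0005150569925435313 [-0.20017246  0.60161294 -0.08405685  2.0727823   0.10527016  0.47145762
 -2.08866273]
-0.02 381.24139350406494 207.7102257643428
0 382.5979874719246 233.3875473248359
0.011 383.33327372761266 247.3048888976437
0.03 384.58561414302403 271.00892143175315
0.05 385.8802042555385 295.51264723006295
hub 357.3822948572647 170.06054963287932
```

```bash
python3 -m crank '[[1,[-0.1,0.4,-0.1],0],[1,[-0.25,0.5,0],0],[1,[-0.25,0.2,0],0],[1,[0,0,0.5],0],[1,[0,0,0.2],0],[1,[0,0,0],0]]'; python3 - <<'E'
from plan import *
import cv2
print(st())
im=snapshot('wrist'); cv2.imwrite('pics/w4.png',im[:,:,::-1])
im=snapshot('scene'); cv2.imwrite('pics/s4.png',cv2.resize(im[160:260,230:370,::-1],None,fx=5.5,fy=5.5,interpolation=cv2.INTER_CUBIC))
E
```

```text
clock: 5.42
position: [0.5134, 0.0292, 0.0369]
ee_rot: [3.141, 0.002, -0.155]
wrist_force: [-0.3, 0.5, -0.1]
width: 0.001
[-48.11196571  82.17739078]
```

View pics/s4.png

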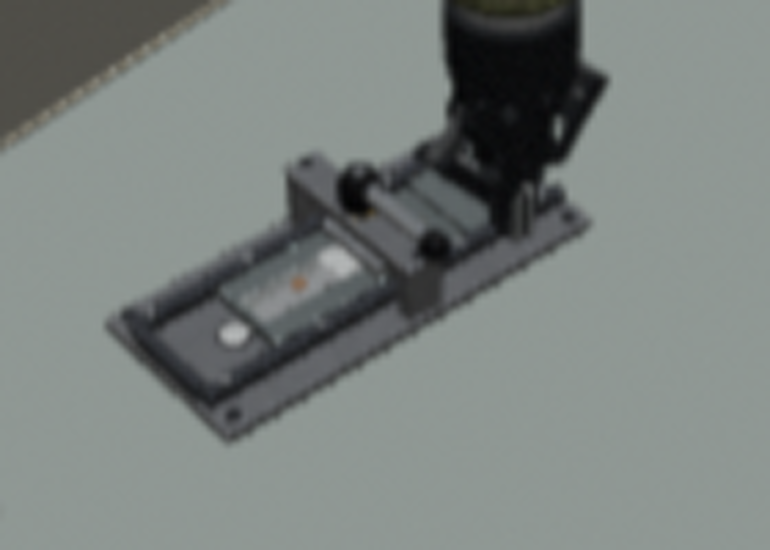

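View pics/w4.png

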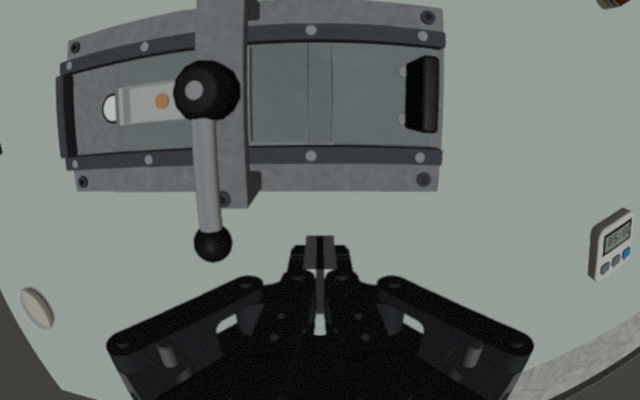

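```bash
python3 - <<'E'
from plan import *
s=read_state();p=s['position']
for z in(-.04,-.02,0,.011):
    u,v=proj('scene',[p[0],p[1],p[2]-z]);print(z,(u-230)*5.5,(v-160)*5.5)
E
python3 -m crank '[[1,[0,0,0.15],0],[1,[0,0,0.05],0],[1,[0,0,0.05],0],[1,[0,0,0.05],0],[1,[0,0,0.0],0]]'
```

```text
-0.04 509.68936478653256 208.69050243908197
-0.02 509.83360790378504 233.9896400574847
0 509.97519660079683 258.82321270313986
0.011 510.0519653510632 272.28786332065687
clock: 6.15
position: [0.5136, 0.0293, 0.0193]
ee_rot: [3.141, 0.0, -0.155]
wrist_force: [-0.1, -0.1, -0.7]
width: 0.002
```

```bash
python3 -m crank '[[1,[0,0,0.05],0],[1,[0,0,0.05],0],[1,[0,0,0.0],0]]';python3 -m crank '[[1,[0,0,0.04],0],[1,[0,0,0.04],0],[1,[0,0,0.0],0]]'
```

```text
clock: 6.52
position: [0.5136, 0.0293, 0.0133]
ee_rot: [3.141, 0.0, -0.155]
wrist_force: [0.7, -0.3, 0.5]
width: -0.003
clock: 6.9
position: [0.5137, 0.0293, 0.0085]
ee_rot: [3.141, 0.0, -0.155]
wrist_force: [-0.3, -0.3, 1.0]
width: 0.001
```

```bash
python3 -m crank '[[1,[0,0,0.05],0],[1,[0,0,0],0]]';python3 -m crank '[[1,[0,0,0.05],0],[1,[0,0,0.0],0]]'; python3 - <<'E'
from plan import *
import cv2
im=snapshot('wrist'); cv2.imwrite('pics/w5.png',im[:,:,::-1])
im=snapshot('scene'); cv2.imwrite('pics/s5.png',cv2.resize(im[160:260,230:370,::-1],None,fx=5.5,fy=5.5,interpolation=cv2.INTER_CUBIC))
E
```

```text
clock: 7.15
position: [0.5136, 0.0293, 0.0055]
ee_rot: [3.141, 0.0, -0.155]
wrist_force: [0.3, -0.6, -0.9]
width: -0.001
clock: 7.4
position: [0.5136, 0.0293, 0.0025]
ee_rot: [3.141, 0.0, -0.155]
wrist_force: [-0.0, -0.1, 0.3]
width: 0.004
```

View pics/s5.png

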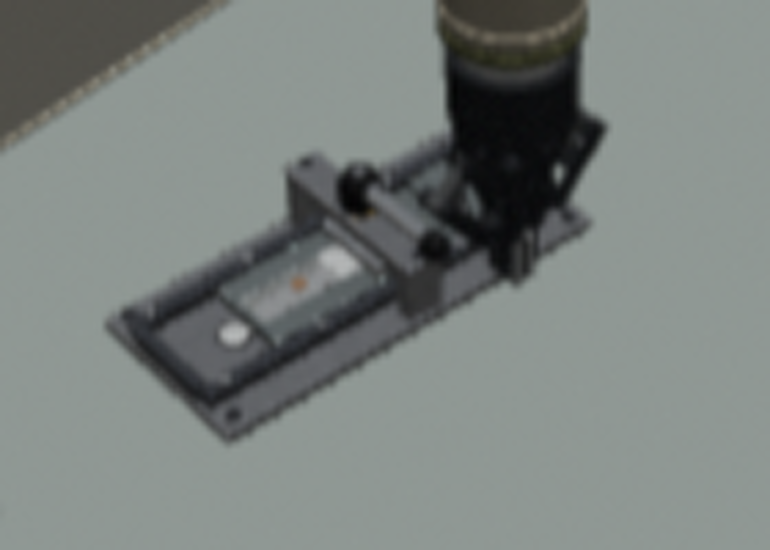

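View pics/w5.png

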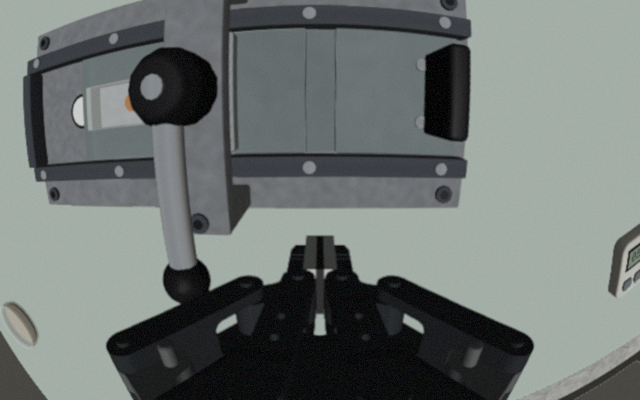

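```bash
python3 -m crank '[[1,[0,0,0.07],0],[1,[0,0,0.07],0],[1,[0,0,0],0]]';python3 -m crank '[[1,[0,0,0.05],0],[1,[0,0,0],0]]';python3 -m crank '[[1,[0,0,0.05],0],[1,[0,0,0],0]]'
```

```text
clock: 7.88
position: [0.5135, 0.0292, -0.006]
ee_rot: [3.141, 0.001, -0.155]
wrist_force: [-0.5, 0.2, 0.0]
width: 0.002
clock: 8.12
position: [0.5136, 0.0291, -0.0088]
ee_rot: [3.141, 0.0, -0.155]
wrist_force: [-0.6, -1.4, 1.2]
width: -0.002
clock: 8.38
position: [0.5137, 0.0292, -0.0118]
ee_rot: [3.141, 0.0, -0.155]
wrist_force: [-0.1, -1.4, 0.3]
width: 0.002
```

```bash
python3 -m crank '[[1,[0,0,0.04],0],[1,[0,0,0],0]]';python3 -m crank '[[1,[0,0,0.04],0],[1,[0,0,0],0]]';python3 -m crank '[[1,[0,0,0.04],0],[1,[0,0,0],0]]'
```

```text
clock: 8.62
position: [0.5137, 0.0294, -0.0143]
ee_rot: [3.142, 0.0, -0.155]
wrist_force: [0.2, -1.0, 0.2]
width: 0.002
clock: 8.88
position: [0.5136, 0.0294, -0.0167]
ee_rot: [3.141, 0.0, -0.155]
wrist_force: [0.2, -1.5, 0.1]
width: 0.001
clock: 9.12
position: [0.5136, 0.0293, -0.0191]
ee_rot: [3.141, 0.0, -0.155]
wrist_force: [-0.3, -2.0, 0.2]
width: -0.001
```

```bash
python3 - <<'E'
from plan import *
import cv2
im=snapshot('wrist'); cv2.imwrite('pics/w6.png',im[:,:,::-1])
im=snapshot('scene'); cv2.imwrite('pics/s6.png',cv2.resize(im[160:260,230:370,::-1],None,fx=5.5,fy=5.5,interpolation=cv2.INTER_CUBIC))
E
```

```text
(no output)
```

View pics/s6.png

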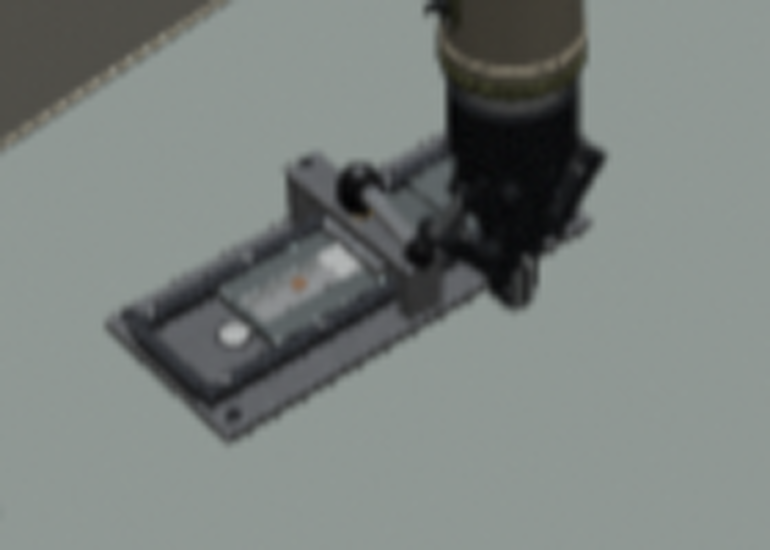

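View pics/w6.png

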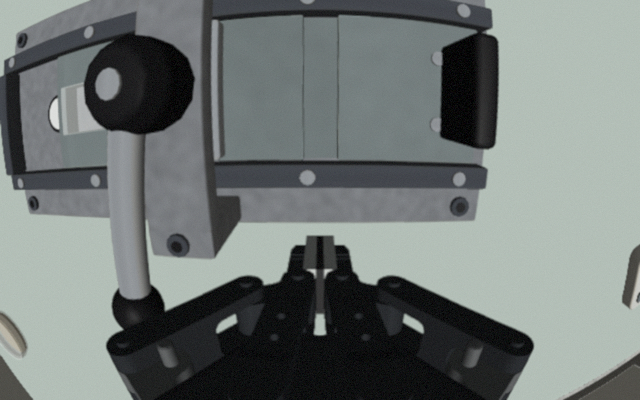

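```bash
python3 -m crank '[[1,[0,0.05,-0.3],0],[1,[0,0,-0.66],0],[1,[0.3,0,0],0],[1,[0.33,0,0],0],[1,[0,0,0],0]]'; python3 - <<'E'
from plan import *
rows(range(0,106,15),hx=8.5)
E
```

```text
clock: 9.85
position: [0.5518, 0.0207, 0.0388]
ee_rot: [-3.141, -0.001, -0.155]
wrist_force: [-0.1, 0.1, 0.7]
width: -0.004
at [-50.5295053  42.8513598]
   0 [-0.02,-0.61]  ->[-14.  44.]
  15 [-0.05,-0.16]  ->[-5. 47.]
  30 [-0.01,-0.18]  ->[ 6. 47.]
  45 [0.04,-0.19]  ->[17. 45.]
  60 [0.10,-0.18]  ->[28. 39.]
  75 [0.16,-0.15]  ->[38. 29.]
  90 [0.21,-0.10]  ->[44. 17.]
 105 [0.17,-0.05]  ->[47.  6.]
```

```bash
python3 -m crank '[[1,[0,-0.3,0],0],[1,[-0.02,-0.2,0],0],[1,[0,-0.1,0],0],[1,[-0.05,-0.16,0],0],[1,[-0.01,-0.18,0],0],[1,[0.04,-0.19,0],0],[1,[0,0,0],0]]'; python3 - <<'E'
from plan import *
import cv2
print(st())
im=snapshot('wrist'); cv2.imwrite('pics/w7.png',im[:,:,::-1])
E
```

```text
clock: 10.72
position: [0.5589, 0.0895, 0.0387]
ee_rot: [-3.141, 0.0, -0.153]
wrist_force: [-1.3, -1.3, -0.2]
width: -0.001
[18.51849087 46.57326459]
```

View pics/w7.png

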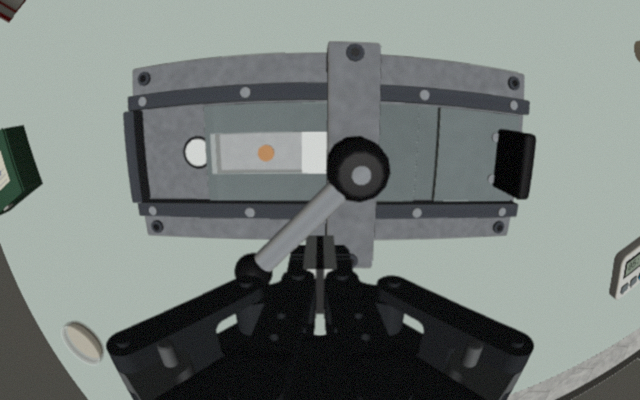

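```bash
python3 -m crank '[[1,[0.1,-0.18,0],0],[1,[0.16,-0.15,0],0],[1,[0.21,-0.1,0],0],[1,[0.17,-0.05,0],0],[1,[0.19,-0.01,0],0],[1,[0.2,0.04,0],0],[1,[0.19,0.1,0],0],[1,[0,0,0],0]]'; python3 - <<'E'
from plan import *
import cv2
print(st())
rows(range(165,376,15),hx=8.5)
im=snapshot('wrist'); cv2.imwrite('pics/w8.png',im[:,:,::-1])
E
```

```text
clock: 11.78
position: [0.6363, 0.0974, 0.039]
ee_rot: [-3.14, -0.003, -0.156]
wrist_force: [-0.6, 0.7, 0.0]
width: 0.001
[ 38.26746326 -28.71345945]
at [ 38.26746326 -28.71345945]
 165 [0.16,0.18]  ->[ 27. -38.]
 180 [0.10,0.22]  ->[ 14. -44.]
 195 [0.05,0.16]  ->[  5. -47.]
 210 [0.01,0.18]  ->[ -6. -47.]
 225 [-0.04,0.19]  ->[-17. -45.]
 240 [-0.10,0.18]  ->[-28. -39.]
 255 [-0.16,0.15]  ->[-38. -29.]
 270 [-0.21,0.10]  ->[-44. -17.]
 285 [-0.17,0.05]  ->[-47.  -6.]
 300 [-0.19,0.01]  ->[-48.   5.]
 315 [-0.20,-0.05]  ->[-45.  17.]
 330 [-0.19,-0.11]  ->[-38.  29.]
 345 [-0.15,-0.18]  ->[-27.  38.]
 360 [-0.10,-0.22]  ->[-14.  44.]
 375 [-0.05,-0.16]  ->[-5. 47.]
```

View pics/w8.png

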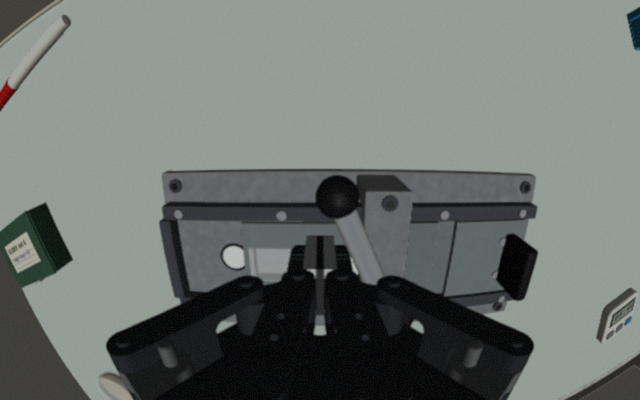

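```bash
python3 -m crank '[[1,[0.16,0.18,0],0],[1,[0.1,0.22,0],0],[1,[0.05,0.16,0],0],[1,[0.01,0.18,0],0],[1,[-0.04,0.19,0],0],[1,[-0.1,0.18,0],0],[1,[-0.16,0.15,0],0],[1,[-0.21,0.1,0],0],[1,[-0.17,0.05,0],0],[1,[-0.19,0.01,0],0],[1,[0,0,0],0]]'; python3 - <<'E'
from plan import *
import cv2
print(st())
im=snapshot('wrist'); cv2.imwrite('pics/w9.png',im[:,:,::-1])
E
```

```text
clock: 13.2
position: [0.5869, 0.0181, 0.0388]
ee_rot: [3.141, 0.002, -0.154]
wrist_force: [0.0, 0.5, -1.1]
width: -0.003
[-47.69064427   7.80998554]
```

View pics/w9.png

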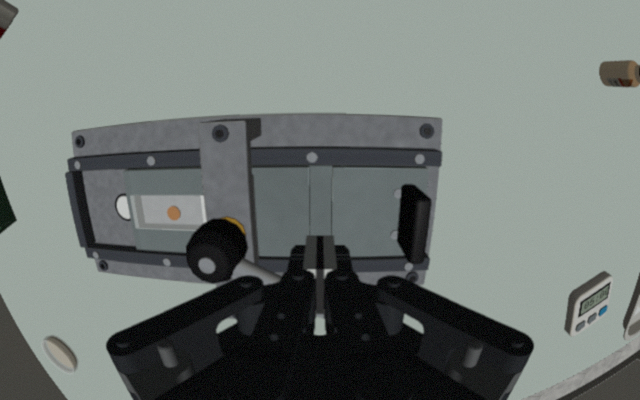

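```bash
python3 -m crank '[[1,[-0.16,-0.05,0],0],[1,[-0.19,-0.11,0],0],[1,[-0.15,-0.18,0],0],[1,[-0.08,-0.22,0],0],[1,[0,-0.03,0],0],[1,[0,0,0],0]]'; python3 - <<'E'
from plan import *
import cv2
print(st())
im=snapshot('wrist'); cv2.imwrite('pics/w10.png',im[:,:,::-1])
E
```

```text
clock: 14.0
position: [0.5587, 0.0592, 0.0385]
ee_rot: [3.141, 0.002, -0.154]
wrist_force: [0.1, -0.0, 0.2]
width: 0.0
[-11.40562143  41.99450899]
```

View pics/w10.png

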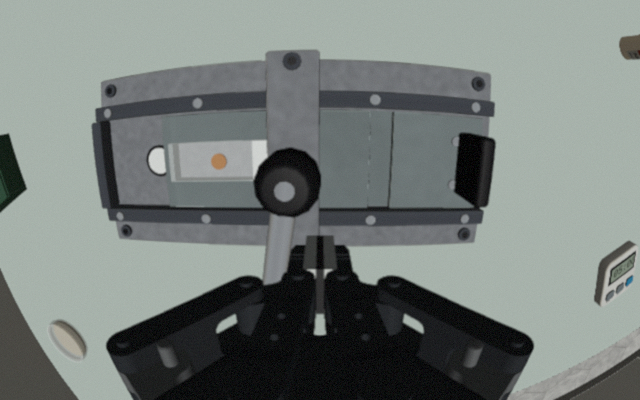

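```bash
python3 - <<'E'
from plan import *
h=st(pw(286,181,.089));a=st(pw(278,270,.080));print(h,a,np.degrees(np.arctan2((a-h)[0],(a-h)[1])))
E
```

```text
[ 0.81181212 -3.16396138] [ 6.99680878 40.55706109] 8.05192138403378
```

```bash
python3 -m crank '[[1,[0,0.4,-0.1],0],[1,[0.1,0.6,0],0],[1,[0.3,0.6,0],0],[1,[0.3,0.5,0],0],[1,[0,0,0.2],0],[1,[0,0,0.22],0],[1,[0,0,0],0]]'; python3 - <<'E'
from plan import *
import cv2
print(st())
im=snapshot('wrist'); cv2.imwrite('pics/w11.png',im[:,:,::-1])
im=snapshot('scene'); cv2.imwrite('pics/s11.png',cv2.resize(im[160:260,230:370,::-1],None,fx=5.5,fy=5.5,interpolation=cv2.INTER_CUBIC))
E
```

```text
clock: 14.92
position: [0.5805, -0.0708, 0.0181]
ee_rot: [-3.141, 0.003, -0.153]
wrist_force: [-0.0, 0.3, -0.9]
width: -0.003
[-136.52545054    0.42144637]
```

View pics/w11.png

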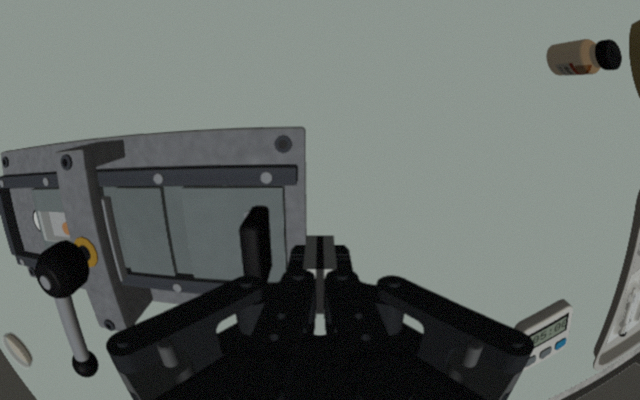

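View pics/s11.png

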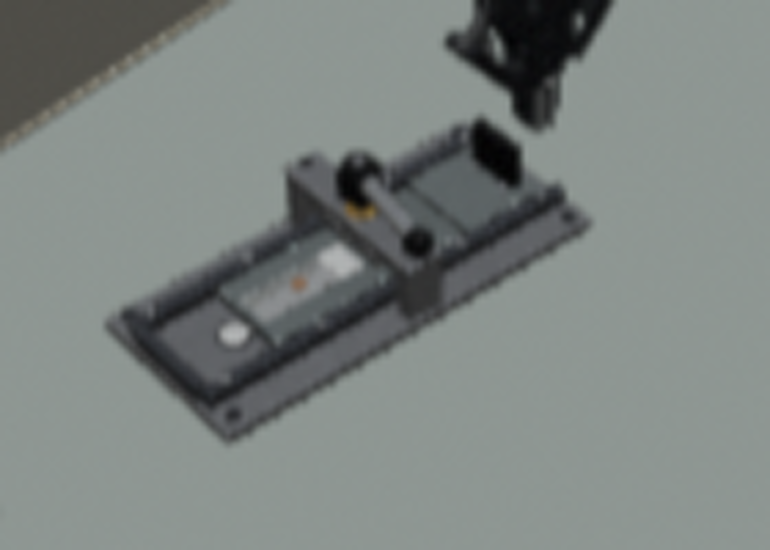

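```bash
python3 -m crank '[[1,[0,0,0.07],0],[1,[0,-0.15,0],0],[1,[0,-0.12,0],0],[1,[0,-0.12,0],0],[1,[0,-0.12,0],0],[1,[0,-0.12,0],0],[1,[0,-0.12,0],0],[1,[0,0,0],0]]'; python3 - <<'E'
from plan import *
import cv2
print(st())
im=snapshot('wrist'); cv2.imwrite('pics/w12.png',im[:,:,::-1])
E
```

```text
clock: 16.02
position: [0.5889, -0.0266, 0.0154]
ee_rot: [-3.141, -0.0, -0.153]
wrist_force: [0.3, 0.1, 0.2]
width: -0.004
[-91.56790736  -1.07702201]
```

View pics/w12.png

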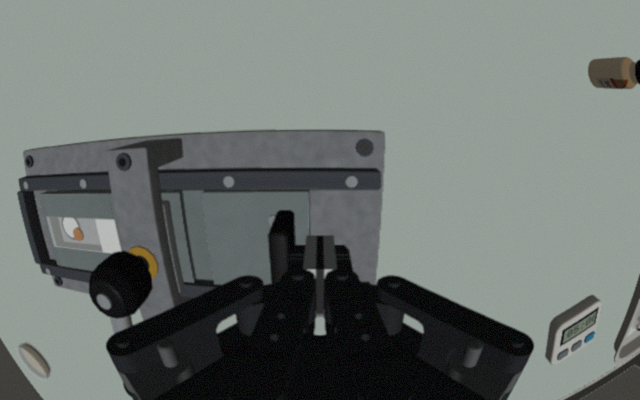

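```bash
python3 -m crank '[[1,[0,-0.08,0],0],[1,[0,-0.08,0],0],[1,[0,-0.08,0],0],[1,[0,-0.05,0],0],[1,[0,0,0],0]]'; python3 -m crank '[[1,[0,-0.05,0],0],[1,[0,0,0],0]]';python3 - <<'E'
from plan import *
import cv2
print(st())
im=snapshot('wrist'); cv2.imwrite('pics/w13.png',im[:,:,::-1])
E
```

```text
clock: 16.7
position: [0.5914, -0.0099, 0.0153]
ee_rot: [-3.141, -0.0, -0.154]
wrist_force: [0.8, -1.1, 0.1]
width: -0.001
clock: 16.95
position: [0.5918, -0.0074, 0.0154]
ee_rot: [-3.141, -0.0, -0.154]
wrist_force: [0.1, -0.2, -0.7]
width: -0.001
[-72.14474804  -1.02136431]
```

View pics/w13.png

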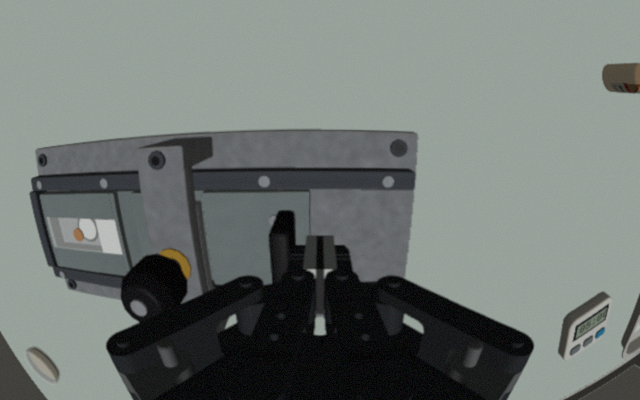

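```bash
python3 -m crank '[[1,[0,-0.03,0],0],[1,[0,0,0],0]]';python3 -m crank '[[1,[0,-0.03,0],0],[1,[0,0,0],0]]'; python3 -m crank '[[1,[0,-0.03,0],0],[1,[0,0,0],0]]'
```

```text
clock: 17.25
position: [0.5918, -0.0068, 0.0153]
ee_rot: [3.141, 0.0, -0.155]
wrist_force: [-0.6, -4.4, 1.1]
width: 0.004
clock: 17.5
position: [0.5917, -0.0066, 0.0153]
ee_rot: [3.139, 0.001, -0.157]
wrist_force: [-2.2, -8.7, 0.8]
width: -0.002
clock: 17.75
position: [0.5915, -0.0065, 0.0153]
ee_rot: [3.137, 0.002, -0.158]
wrist_force: [-1.9, -13.6, 3.5]
width: 0.005
```

```bash
python3 -m crank '[[1,[0,-0.03,0],0],[1,[0,0,0],0]]'
```

```text
clock: 18.0
position: [0.5913, -0.0064, 0.0153]
ee_rot: [3.136, 0.002, -0.159]
wrist_force: [-3.7, -18.1, 4.4]
width: -0.003
```

```bash
python3 -m crank '[[1,[0,0.3,0],0],[1,[0,0.3,0],0],[1,[0,0,-0.8],0],[1,[0,0,-0.8],0],[1,[0,0,-0.8],0],[1,[0,-0.6,0],0],[1,[-0.5,-0.6,0],0],[1,[-0.5,0,0],0],[1,[0,0,0],0]]';python3 - <<'E'
from plan import *
import cv2
print(st())
im=snapshot('wrist'); cv2.imwrite('pics/w14.png',im[:,:,::-1])
E
```

```text
clock: 19.12
position: [0.5371, 0.0448, 0.1595]
ee_rot: [3.142, 0.001, -0.152]
wrist_force: [-0.0, -0.6, 0.9]
width: 0.002
[-29.04504745  61.10462717]
```

View pics/w14.png

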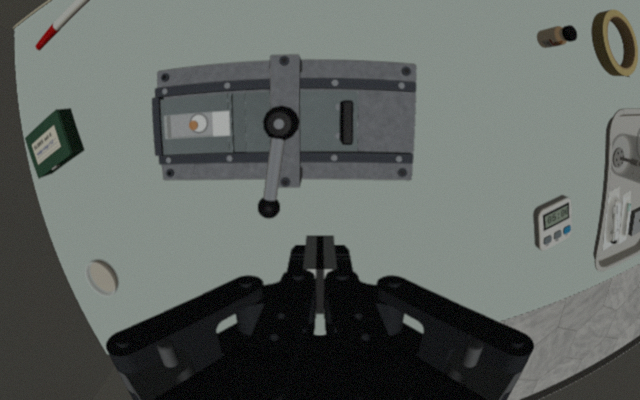

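```bash
python3 -m crank '[[1,[0.1,-0.5,0],0],[1,[0.1,-0.5,0],0],[1,[0.15,-0.33,0],0],[1,[0,0,0.7],0],[1,[0,0,0.7],0],[1,[0,0,0.58],0],[1,[0,0,0],0]]';python3 - <<'E'
from plan import *
import cv2
rows([0]+list(range(-15,-361,-15)),hx=8.5,sgn=-1)
im=snapshot('wrist'); cv2.imwrite('pics/w15.png',im[:,:,::-1])
E
```

```text
clock: 20.05
position: [0.5714, 0.1189, 0.0383]
ee_rot: [3.139, 0.004, -0.155]
wrist_force: [-0.2, 0.5, 0.2]
width: 0.001
at [49.49509825 38.76607019]
   0 [-0.09,0.59]  ->[14. 44.]
 -15 [-0.05,0.16]  ->[ 5. 47.]
 -30 [-0.01,0.18]  ->[-6. 47.]
 -45 [0.04,0.19]  ->[-17.  45.]
 -60 [0.10,0.18]  ->[-28.  39.]
 -75 [0.16,0.15]  ->[-38.  29.]
 -90 [0.21,0.10]  ->[-44.  17.]
-105 [0.17,0.05]  ->[-47.   6.]
-120 [0.19,0.01]  ->[-48.  -5.]
-135 [0.20,-0.05]  ->[-45. -17.]
-150 [0.19,-0.11]  ->[-38. -29.]
-165 [0.15,-0.18]  ->[-27. -38.]
-180 [0.10,-0.22]  ->[-14. -44.]
-195 [0.05,-0.16]  ->[ -5. -47.]
-210 [0.01,-0.18]  ->[  6. -47.]
-225 [-0.04,-0.19]  ->[ 17. -45.]
-240 [-0.10,-0.18]  ->[ 28. -39.]
-255 [-0.16,-0.15]  ->[ 38. -29.]
-270 [-0.21,-0.10]  ->[ 44. -17.]
-285 [-0.17,-0.05]  ->[47. -6.]
-300 [-0.19,-0.01]  ->[48.  5.]
-315 [-0.20,0.05]  ->[45. 17.]
-330 [-0.19,0.11]  ->[38. 29.]
-345 [-0.15,0.18]  ->[27. 38.]
-360 [-0.10,0.22]  ->[14. 44.]
```

View pics/w15.png

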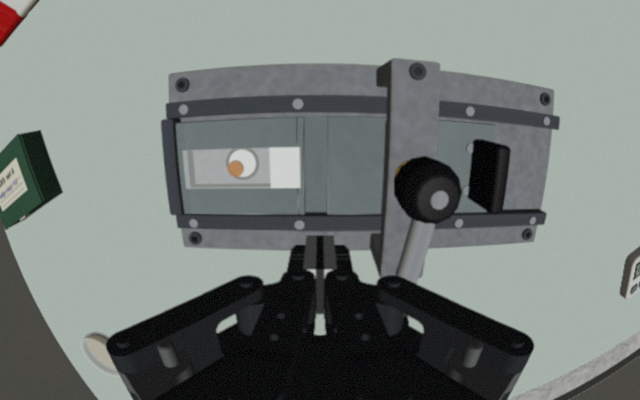

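```bash
python3 -m crank '[[1,[-0.05,0.25,0],0],[1,[-0.04,0.2,0],0],[1,[0,0.14,0],0],[1,[-0.05,0.16,0],0],[1,[-0.01,0.18,0],0],[1,[0.04,0.19,0],0],[1,[0.1,0.18,0],0],[1,[0.16,0.15,0],0],[1,[0.21,0.1,0],0],[1,[0.17,0.05,0],0],[1,[0.19,0.01,0],0],[1,[0,0,0],0]]';python3 - <<'E'
from plan import *
import cv2
print(st())
im=snapshot('wrist'); cv2.imwrite('pics/w16.png',im[:,:,::-1])
E
```

```text
clock: 21.6
position: [0.6013, 0.0171, 0.0405]
ee_rot: [3.141, -0.001, -0.155]
wrist_force: [-0.4, 0.4, 0.5]
width: -0.004
[-46.41280923  -6.56956636]
```

View pics/w16.png

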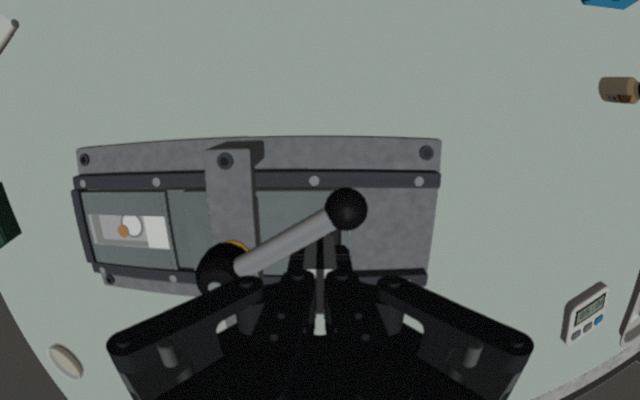

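```bash
python3 -m crank '[[1,[0.18,-0.05,0],0],[1,[0.19,-0.11,0],0],[1,[0.15,-0.18,0],0],[1,[0.1,-0.22,0],0],[1,[0.05,-0.16,0],0],[1,[0.01,-0.18,0],0],[1,[-0.04,-0.19,0],0],[1,[-0.1,-0.18,0],0],[1,[-0.16,-0.15,0],0],[1,[-0.21,-0.1,0],0],[1,[-0.17,-0.05,0],0],[1,[0,0,0],0]]';python3 - <<'E'
from plan import *
import cv2
rows([-300,-315,-330,-345,-360],hx=8.5,sgn=-1)
im=snapshot('wrist'); cv2.imwrite('pics/w17.png',im[:,:,::-1])
E
```

```text
clock: 23.15
position: [0.6135, 0.1119, 0.0409]
ee_rot: [-3.141, 0.001, -0.153]
wrist_force: [0.2, -0.1, 0.8]
width: -0.0
at [49.14646269 -3.97609139]
-300 [-0.15,0.02]  ->[48.  5.]
-315 [-0.20,0.05]  ->[45. 17.]
-330 [-0.19,0.11]  ->[38. 29.]
-345 [-0.15,0.18]  ->[27. 38.]
-360 [-0.10,0.22]  ->[14. 44.]
```

View pics/w17.png

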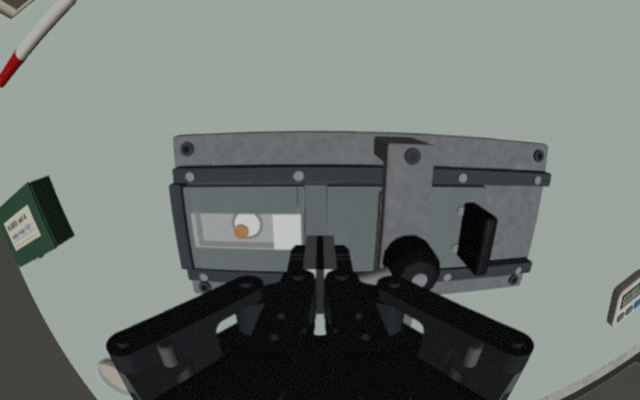

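```bash
python3 -m crank '[[1,[-0.16,0.02,0],0],[1,[-0.2,0.05,0],0],[1,[-0.19,0.11,0],0],[1,[-0.15,0.18,0],0],[1,[0,0,0],0]]';python3 -m crank '[[1,[-0.06,0.08,0],0],[1,[-0.05,0.08,0],0],[1,[0,0,0],0]]';python3 -c "
from plan import *
print(st())"
```

```text
clock: 23.82
position: [0.5684, 0.0952, 0.0407]
ee_rot: [3.141, 0.001, -0.155]
wrist_force: [0.1, -0.0, -0.1]
width: -0.002
clock: 24.2
position: [0.5638, 0.0903, 0.0409]
ee_rot: [-3.137, -0.004, -0.153]
wrist_force: [5.9, 9.8, -1.4]
width: 0.002
[20.09715027 41.86228036]
```

```bash
python3 - <<'E'
from plan import *
import cv2
im=snapshot('wrist'); cv2.imwrite('pics/w18.png',im[:,:,::-1])
im=snapshot('scene'); cv2.imwrite('pics/s18.png',cv2.resize(im[160:260,230:370,::-1],None,fx=5.5,fy=5.5,interpolation=cv2.INTER_CUBIC))
E
```

```text
(no output)
```

View pics/w18.png

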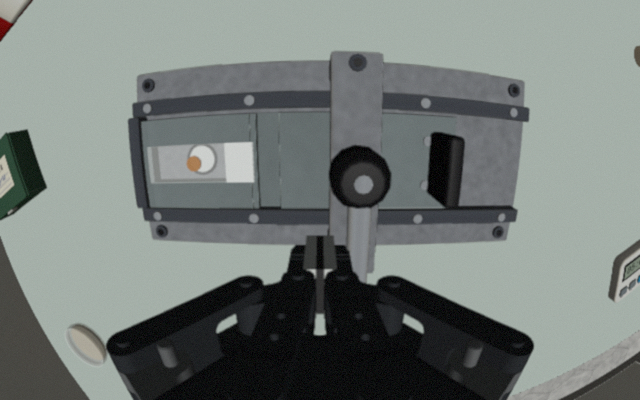

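View pics/s18.png

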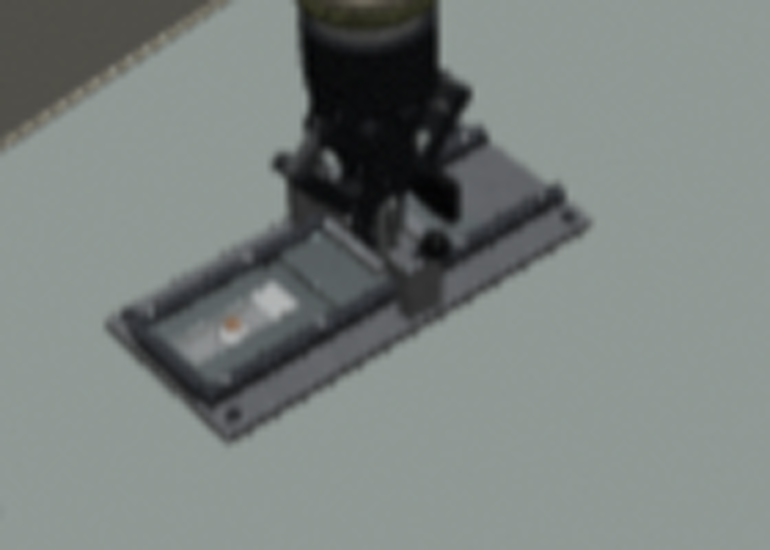

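```bash
python3 -m crank '[[1,[0,0.03,0],0],[1,[0,0,0],0]]';python3 -m crank '[[1,[0,0.04,0],0],[1,[0,0,0],0]]'; python3 -c "
from plan import *
print(st())
h=st(pw(361,178,.081));a=st(pw(361,270,.072));print(h,a,np.degrees(np.arctan2((a-h)[0],(a-h)[1])))"
```

```text
clock: 24.55
position: [0.5638, 0.09, 0.041]
ee_rot: [-3.136, -0.004, -0.152]
wrist_force: [5.7, 13.7, -1.2]
width: -0.001
clock: 24.8
position: [0.5637, 0.0896, 0.041]
ee_rot: [-3.134, -0.005, -0.15]
wrist_force: [6.2, 18.1, -3.5]
width: -0.001
[19.39098042 41.76954515]
[ 1.67391234 -1.76585416] [-1.83569601 46.5873517 ] -4.151404877126837
```

```bash
python3 -m crank '[[1,[0,-0.2,0],0],[1,[0,-0.3,0],0],[1,[0,0,-0.7],0],[1,[0,0,-0.8],0],[1,[-0.3,0.5,-0.5],0],[1,[-0.3,0.3,0],0],[1,[0,0,0],0]]';python3 - <<'E'
from plan import *
import cv2
s=read_state();print(st())
im=snapshot('wrist'); cv2.imwrite('pics/w19.png',cv2.resize(im[50:260,120:460,::-1],None,fx=2.3,fy=2.3,interpolation=cv2.INTER_CUBIC))
E
```

```text
clock: 25.68
position: [0.5208, 0.0697, 0.1608]
ee_rot: [3.14, 0.001, -0.156]
wrist_force: [0.3, 0.6, -0.9]
width: -0.003
[-6.9393941  81.11695535]
```

View pics/w19.png

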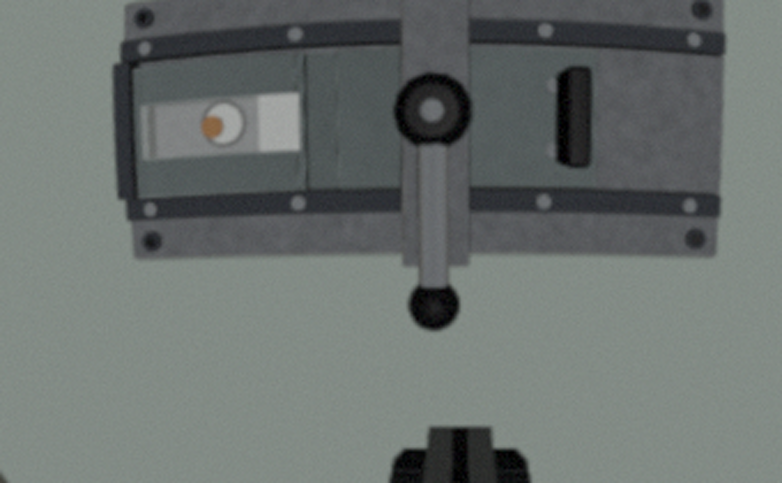

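```bash
python3 - <<'E'
from plan import *
import cv2
a=cv2.imread('pics/top0.png').astype(int);b=snapshot('top')[:,:,::-1].astype(int);cv2.imwrite('pics/top9.png',b)
d=np.abs(a-b).max(2)
for n,(u,v) in dict(timer=(438,252),vial=(434,159),box=(192,170),petri=(192,246)).items(): print(n,d[v-18:v+18,u-20:u+20].max())
# lever angle from wrist crop
h=st(pw(120+432/2.3,50+110/2.3,.081));a=st(pw(120+434/2.3,50+304/2.3,.072));t=st(pw(120+580/2.3,50+115/2.3,.052));print(h,a,np.degrees(np.arctan2((a-h)[0],(a-h)[1])),t)
print(read_state()['wrist_force']); sign_off()
E
```

```text
timer 16
vial 16
box 16
petri 17
[ 3.68504938 -0.94813356] [ 3.68614682 68.81596329] 0.0009013045946953736 [-51.47700978  -0.82736867]
[ 0.36125439  0.03771322 -0.35186616]
the job is handed in; nothing more can be done[ WARN:0@1.501] global loadsave.cpp:1063 imwrite_ Unsupported depth image for selected encoder is fallbacked to CV_8U.
```

The slide now sits over the viewing window, the clamp is tight again, and I handed the job in at about 26 s, with the gripper clear of everything.

- **Loosening:** I turned the lever clockwise by pushing its arm round. From the camera it stopped at about 368°, roughly 6.4 rad.
- **Carrier:** I pushed the carrier by its tab until it stopped moving and the push force rose to 18 N. In the last picture its front end is at the end stop. The tab measures at stage x −51 mm against an ideal −55 mm; the wrist measurement places the hub about 4 mm too far the same way.
- **Tightening:** I turned the lever anticlockwise until it met its stop. It did not move under about 18 N, and it measures 0.0° in the final picture.
- **Other things on the bench:** The timer, vial, slide box and petri dish show only image noise when the top view is compared before and after.

**What disagreed:**
- The shut fingertips turned out to be about 24 mm behind the TCP, not 11 mm ahead. My first pass swept over the lever without touching it.
- While probing downward to find the tips, the gripper linkage nudged the lever ball with about 2 N, in the loosening direction. I measured the loosening angle after that.
- The cameras differed by up to about 9 mm on where the hub is, so I relied on contact for the final positions.

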